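# Press a reagent bottle into the mixer's sprung cradle and hold it down

### The arm

A 7-joint arm with a two-finger parallel gripper is mounted at the origin on a cart in front of the work surface, level with it; the furniture and walls round the work are solid. World frame = base frame: x ahead of the robot, y to its left, z up, the work surface at z = 0. Lengths are in m, angles in rad, forces in N, time in s.
With the tool pointing down it reaches from about 0.425 to 0.825 m from the base axis. Payload 3.6 kg.
Tool frame: the origin (TCP) lies midway between the tips of the shut fingers; the grasp point (between the pads) lies 19 mm behind it (manip.tcp_to_grasp is the distance from the TCP to the grasp point, in m); z points along the fingers, y is the line along which they close (so a half turn about z gives the same grasp; the last joint's range is limited). The gripper opens to 93 mm and grips with 3 to 60 N. Pads are 15 mm wide; open, the fingers measure 128 mm over their backs; the gripper's body (75 mm by 188 mm) begins 65 mm behind the grasp point.
Start: joints at [1.26, 0.615, -0.013, 1.423, 0.008, 1.103, -0.04], TCP at [0.183, -0.624, 0.219] pointing down, gripper open.
Joint ranges: [-3.12, 3.12], [-0.3, 2.06], [-1.34, 1.32], [0.26, 2.42], [-1.36, 4.5], [0.01, 1.98], [-2.84, 2.84]. Speed limits (rad/s): [2.79, 2.79, 3.14, 3.14, 3.14, 3.14, 3.14].

### API

Orientations are given as a unit quaternion [w, x, y, z].
In Python, from plant import manip gives the robot as it stands. The module is installed in compiled form; this text tells all that it offers.
- The arm moves only by the tool servo_tool, never from a script. Its argument "targets" is a list of rows, each a list of 3 entries, a list of its own where there are three numbers: the shift along the tool's x, y, z in m, then the turn, a rotation vector about the tool's x, y, z in rad, then the opening, from 0 (shut) to 1 (fully open). In form: [[[tx, ty, tz], [rx, ry, rz], hand], ...]. A call has 1 to 10 rows; each row is the pose to reach, as a shift and turn from the pose commanded when the call began, along the tool's axes at that moment; what a row does not reach only later rows make up. A row lasts 1/10 s, in which the tool goes at most 50 mm and 8.59 degrees, less where a joint would pass 70% of its speed; a pose out of reach is approached as far as the arm can. A call with a gripper value outside its range is refused whole. The fingers move at their own pace and stop on an object; "newtons" is the grip in N (left out, the last holds). Time passes only in rows, so rows that repeat a pose let the fingers close. It gives the time, the measured TCP pose, the force, the opening and the grip force at its end, in the units of the state.
- manip.read_state(): the state, without advancing time (a new reading comes with each control period).
- manip.snapshot(name): name is "side" or "top"; returns a dict with "img" (420x560x3 uint8, red, green, blue), "mtx" (3x3 intrinsics, pixels), "xyz" and "attitude" of the camera in the world. Camera axes: x right, y down, z forward; pixel columns grow to the right and rows downward; lengths in m; the calibration is good to about 2 mm. A picture is of the moment at which its call begins. There is no depth.
- manip.close_job(): hands the job in; it is judged then, once.
Trained networks look in the newest picture that a camera, given by its name, has taken for a name from the list of things; names that differ only in an ending like _2 or _b are one class to them, and where a whole thing is asked for, a point or a joint stands for the part that bears it (a point fixed in the world has none). Each returns a list of dicts, best first, with "conf" (0 to 1); they miss things now and then, are a little off and sometimes report something else, mostly with a low value. They report only what shows in the picture. A call takes as long as a camera call. They do not tell look-alikes from the thing itself.
- manip.recognise(label, camera): "extent" ([left, top, right, bottom] in pixels, round what is visible of it).
- manip.pinpoint(label, camera): "xy" ([column, row] in pixels: a listed point, or the origin of a listed thing).
The state is a dict: "time": time; "joint_positions": joint angles; "qd": joint speeds; "tau": joint torques, N m; "position": TCP position; "ee_rot": TCP orientation; "wrist_force": force on the tool from outside, world axes, zero at the start; "wrist_torque": the same for the moment, N m; "gripper_width": finger opening in m; "grasp_force": force on a finger pad.
Only numpy, scipy, OpenCV 4.12 (cv2) and the standard library are available. Lean on these libraries where they do the work, as an engineer would, in place of code of your own. Each camera call takes 0.05 s, during which the arm holds its last target. There are 200 camera calls.

### The job

Start the bench mixer by pressing its green plunger all the way down to its stop and letting it come back up. Then pick up the brown bottle with the red cap, keep it upright, set it into the mixer's sprung ring cradle and press it down until the cradle is at the bottom of its travel. Finish while still holding the bottle pressed down there: do not let go, and leave the other bottles and the slide box where they stand.

Things in the scene. Friction and masses are not known exactly. Their poses are not given: they have to be found in the camera images.
- bottle_mid (a point): The bottle to be mixed: brown (amber) round bottle with a red screw cap, loose, upright on the worktop, about 50 g. 76 mm tall; this point is on its axis 38 mm above its flat underside. Body 34 mm in diameter up to 44 mm above the underside, where the shoulder is; above that the neck and cap, 22 mm in diameter and 31 mm long, can be gripped from above. It stands in any of three places among the other two bottles.
- dropper_mid (a point): Bystander: white dropper bottle with a pointed blue tip, loose, 38 mm in diameter, 103 mm tall; this point is on its axis 45 mm above its underside. Leave it alone.
- black_cap_mid (a point): Bystander: larger brown bottle with a black cap, loose, 42 mm in diameter, 91 mm tall; this point is on its axis 45 mm above its underside. Leave it alone (another like it stands against the back wall, fixed).
- slide_box_mid (a point): Bystander: yellow slide box, loose, 72 x 85 x 33 mm, behind the work; this point is at its centre. Leave it alone.
- mixer: The bench mixer: white and grey box fixed to the worktop, 130 mm (its x) by 190 mm (its y), flat top (deck) 70 mm above the worktop. Origin at the centre of its underside, x away from its front panel, z up. The ring cradle stands at its y = +45 mm, the green plunger at its y = -55 mm (both at its x = 0). A wall cabinet hangs over the back of the worktop behind it, beyond about x = 0.65 m of the room, from 0.46 m above the worktop upward: keep the wrist out from under it.
- cradle_rim (a point): Centre of the mouth of the sprung ring cradle, in the plane of its blue rim; 118 mm above the worktop when up; moves with the cradle. The cradle is a black round cup, 58 mm over the rim, on a coil spring. The mouth is 50 mm wide, narrows over the first 8 mm to a bore of 39 mm, and the flat seat for the bottle lies 24 mm below this point.
- cradle_seat (a point): Centre of the seat (inner floor) of the cradle cup, 94 mm above the worktop when up; a seated bottle's underside is here. Moves with the cradle; z up.
- cradle_cup (a joint): Travel of the sprung cradle in m: 0 up, 0.014 at its stop at the bottom. Straight down; about 4 N starts it moving, about 10 N takes it to the stop; the bottle's weight alone does not move it, and it springs up when let go.
- plunger_top (a point): Centre of the top of the green plunger head (round mushroom head 34 mm in diameter), 100 mm above the worktop when up; moves with the head.
- plunger_head (a joint): Travel of the plunger in m: 0 up, 0.012 at its stop. Straight down; about 1.5 N starts it moving, about 4.5 N takes it to the stop; it springs back up when let go.
Not all that is in view belongs to the job. Leave any turquoise or yellow look-alike of the part that bears bottle_mid alone.

How it is judged:
By the outcome, as a careful person would: the job done as asked, in the order asked, and still so for the second after the job is handed in, while the arm keeps its last pose, push and grip.
It also fails if it takes over 64 s, if anything falls off the work surface, if the arm or the gripper's body presses on something with over 40 N, if the wrist force passes 120 N, or if a joint passes its speed limit or range.

## Working session

There is one attempt and no reset: what is moved stays moved. The work goes in short steps, Python scripts to look and compute and a tool call to move; the robot and the scene stay as the last step left them, time stands still between calls to the robot, and variables do not carry over. Pictures are saved under pics/ and viewed, at most 10 in all, crops included, and the job is handed in when it is done.

Besides the shell and the picture viewer there is one more tool, called after "Request:" as a command line: name --argument value ..., lists and objects as JSON in quotes. servo_tool: Moves the arm, as the interface text tells. Its arguments: {"type":"object","properties":{"targets":{"type":"array"},"newtons":{"type":"number"}},"required":["targets"]}

```bash
mkdir -p pics
cat > h.py <<'E'
import numpy as np, cv2
from scipy.spatial.transform import Rotation as R
from plant import manip
def rot(a):
    a=np.array(a,float)
    return a if a.shape==(3,3) else R.from_quat(a[[1,2,3,0]]).as_matrix()
def ray(s,xy):
    d=np.linalg.inv(s['mtx'])@[xy[0],xy[1],1]
    d=rot(s['attitude'])@d
    return np.array(s['xyz']),d/np.linalg.norm(d)
def tri(rays):
    A=np.zeros((3,3));b=np.zeros(3)
    for o,d in rays:
        P=np.eye(3)-np.outer(d,d);A+=P;b+=P@o
    x=np.linalg.solve(A,b)
    return x,[np.linalg.norm((np.eye(3)-np.outer(d,d))@(x-o)) for o,d in rays]
def atz(s,xy,z):
    o,d=ray(s,xy);return o+d*(z-o[2])/d[2]
def proj(s,p):
    q=s['mtx']@(rot(s['attitude']).T@(np.array(p)-s['xyz']));return q[:2]/q[2]
E
python3 - <<'E'
from h import *
np.set_printoptions(precision=4,suppress=True)
S={c:manip.snapshot(c) for c in('side','top')}
for c in S:
    cv2.imwrite(f'pics/{c}0.png',S[c]['img'][:,:,::-1]); print(c,S[c]['xyz'],S[c]['attitude'])
for l in ['bottle_mid','dropper_mid','black_cap_mid','slide_box_mid','mixer','cradle_rim','cradle_seat','plunger_top']:
    D={c:manip.pinpoint(l,c) for c in S}
    for c in D: print(l,c,[(np.round(d['xy'],1),round(d['conf'],2)) for d in D[c]])
    for a in D['side'][:3]:
        for b in D['top'][:3]:
            x,e=tri([ray(S['side'],a['xy']),ray(S['top'],b['xy'])]); print('   ',x,np.round(e,4))
s=manip.read_state();print(s['position'],s['ee_rot'],s['time'],s['wrist_force'],s['gripper_width'],manip.tcp_to_grasp)
E
```

```text
side [ 0.1906 -0.6743  0.7662] [-0.3971  0.8856 -0.2229  0.0912]
top [0.4704 0.0278 1.134 ] [ 0.0228 -0.6989  0.7142 -0.0301]
bottle_mid side [(array([245.4, 302. ]), 0.78), (array([291.7, 322.9]), 0.71), (array([274.4, 357.4]), 0.7), (array([333.7, 319. ]), 0.56)]
bottle_mid top [(array([382.9, 255.3]), 0.69), (array([406.3, 283.1]), 0.67), (array([356.7, 284.3]), 0.58), (array([397.2, 224.6]), 0.57)]
    [ 0.4057 -0.1978  0.0964] [0.037 0.037]
    [ 0.369  -0.2366  0.1562] [0.0159 0.0159]
    [ 0.378  -0.1569  0.0554] [0.0032 0.0032]
    [ 0.4402 -0.2241  0.0326] [0.0011 0.0011]
    [ 0.3973 -0.2636  0.1093] [0.0194 0.0194]
    [ 0.4105 -0.1861  0.0056] [0.0455 0.0455]
    [ 0.4194 -0.2348 -0.0457] [0.0187 0.0187]
    [ 0.3765 -0.275   0.0406] [0.0029 0.0029]
    [ 0.3876 -0.1926 -0.0892] [0.0282 0.0282]
dropper_mid side [(array([270.7, 274.7]), 0.81)]
dropper_mid top [(array([337.6, 249.9]), 0.63)]
    [ 0.4545 -0.1155  0.0468] [0.0001 0.0001]
black_cap_mid side [(array([328.2, 277.3]), 0.67)]
black_cap_mid top [(array([363. , 206.7]), 0.88)]
    [ 0.5513 -0.1767  0.0483] [0.0025 
[... 252 characters left out ...]
0.2378 0.013 ] [0.0094 0.0094]
cradle_rim side [(array([205.6, 138. ]), 0.74)]
cradle_rim top [(array([153.4, 239.5]), 0.6)]
    [0.4869 0.2922 0.1193] [0.0002 0.0002]
cradle_seat side [(array([207.6, 143.3]), 0.58)]
cradle_seat top [(array([154.3, 236.6]), 0.7), (array([199.7, 234.8]), 0.39)]
    [0.4924 0.2957 0.1001] [0.001 0.001]
    [0.4769 0.1898 0.1688] [0.0175 0.0175]
plunger_top side [(array([224.8, 164.2]), 0.58), (array([288.4, 322.9]), 0.29)]
plunger_top top [(array([199.5, 234.9]), 0.74)]
    [0.495  0.1959 0.0993] [0. 0.]
    [ 0.5916  0.2645 -0.6612] [0.0957 0.0957]
[ 0.1826 -0.6238  0.2187] [0.     0.9899 0.1419 0.    ] 0.9 [-0.8454  0.6655 -0.6504] 0.09315374521956744 0.0188
```

View pics/side0.png

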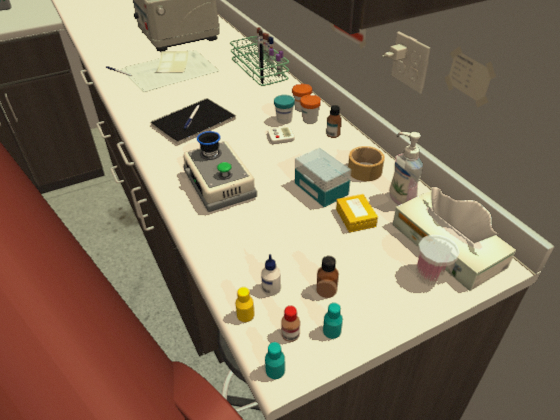

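View pics/top0.png

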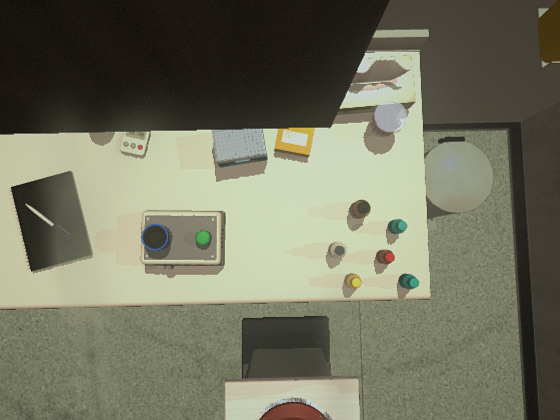

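The side view shows the red-capped brown bottle at (290,322) and the turquoise and yellow look-alikes around it. The cradle is at (208,142) and the green plunger at (225,168). In the top view the red cap is at (386,257), the plunger at (203,238) and the blue rim at (155,238).

```bash
cat >> h.py <<'E'
def blob(s,kind,win=None):
    hsv=cv2.cvtColor(s['img'],cv2.COLOR_RGB2HSV);H,Sa,V=[hsv[:,:,i].astype(int) for i in range(3)]
    m={'red':((H<8)|(H>172))&(Sa>170)&(V>110),'green':(H>45)&(H<78)&(Sa>130)&(V>60),'blue':(H>100)&(H<125)&(Sa>120)&(V>60)}[kind]
    if win is not None:
        k=np.zeros_like(m);k[win[1]:win[3],win[0]:win[2]]=1;m=m&k
    n,l,st,ce=cv2.connectedComponentsWithStats(m.astype(np.uint8))
    i=1+np.argmax(st[1:,4]);x,y,w,h,a=st[i]
    return ce[i],(x,y,x+w,y+h),a
def totool(d,st=None):
    st=st or manip.read_state();return rot(st['ee_rot']).T@np.array(d)
E
python3 - <<'E'
from h import *
np.set_printoptions(precision=4,suppress=True)
S={c:manip.snapshot(c) for c in('side','top')}
W={'red':{'side':(270,300,315,345),'top':(370,240,405,275)},'green':{'side':(205,150,245,190),'top':(185,220,222,255)},'blue':{'side':(190,125,228,165),'top':(135,218,175,258)}}
for k in W:
    r=[]
    for c in S:
        ce,bb,a=blob(S[c],k,W[k][c]);mid=((bb[0]+bb[2]-1)/2,(bb[1]+bb[3]-1)/2)
        print(k,c,ce,bb,a,'mid',mid);r.append((ray(S[c],ce),ray(S[c],mid)))
    print('  centroid',tri([q[0] for q in r]),' mid',tri([q[1] for q in r]))
p=[]
for a,b in[((333.7,319),(397.2,224.6))]: print('turq2',tri([ray(S['side'],a),ray(S['top'],b)]))
p0=manip.read_state()['position']
for n,t in[('via',[.46,-.30,.22]),('plunger above',[.495,.196,.16])]: print(n,totool(np.array(t)-p0))
print(rot(manip.read_state()['ee_rot']))
E
```

```text
red side [290.625 312.3  ] (np.int32(285), np.int32(306), np.int32(297), np.int32(322)) 120 mid (np.float64(290.5), np.float64(313.5))
red top [389.8333 256.9048] (np.int32(386), np.int32(253), np.int32(394), np.int32(262)) 42 mid (np.float64(389.5), np.float64(257.0))
  centroid (array([ 0.4362, -0.2297,  0.074 ]), [np.float64(0.00012119138542792715), np.float64(0.00012119138542795663)])  mid (array([ 0.436 , -0.2298,  0.0707]), [np.float64(0.00010310119010427468), np.float64(0.00010310119010416444)])
green side [223.85 166.99] (np.int32(218), np.int32(163), np.int32(231), np.int32(172)) 100 mid (np.float64(224.0), np.float64(167.0))
green top [196.6667 236.1667] (np.int32(196), np.int32(235), np.int32(199), np.int32(238)) 6 mid (np.float64(197.0), np.float64(236.0))
  centroid (array([0.4936, 0.204 , 0.0864]), [np.float64(0.0010762604629711708), np.float64(0.0010762604629710256)])  mid (array([0.4938, 0.2032, 0.0868]), [np.float64(0.0009529820539776646), np.float64(0.0009529820539776371)])
blue side [207.8    138.5368] (np.int32(197), np.int32(131), np.int32(220), np.int32(145)) 95 mid (np.float64(208.0), np.float64(137.5))
blue top [155.0784 236.6667] (np.int32(142), np.int32(224), np.int32(168), np.int32(250)) 102 mid (np.float64(154.5), np.float64(236.5))
  centroid (array([0.4922, 0.2893, 0.1177]), [np.float64(0.000596990644338231), np.float64(0.000596990644338186)])  mid (array([0.4929, 0.2898, 0.1202]), [np.float64(0.0002565747955880909), np.float64(0.0002565747955879977)])
turq2 (array([ 0.5099, -0.2581,  0.0401]), [np.float64(0.0005146670584618196), np.float64(0.0005146670584617133)])
via [ 0.3572 -0.2328 -0.0013]
plunger above [ 0.5302 -0.699   0.0587]
[[ 0.9597  0.2811  0.    ]
 [ 0.2811 -0.9597  0.    ]
 [ 0.     -0.     -1.    ]]
```

Request:
servo_tool --targets '[[[0.03,-0.02,-0.01],[0,0,0],0],[[0.07,-0.045,-0.02],[0,0,0],0],[[0.11,-0.07,-0.02],[0,0,0],0],[[0.15,-0.1,-0.02],[0,0,0],0],[[0.19,-0.125,-0.02],[0,0,0],0],[[0.23,-0.15,-0.02],[0,0,0],0],[[0.27,-0.175,-0.02],[0,0,0],0],[[0.31,-0.2,-0.02],[0,0,0],0],[[0.34,-0.22,-0.02],[0,0,0],0],[[0.357,-0.233,-0.02],[0,0,0],0]]'

```text
time: 2.0
position: [0.4626, -0.2961, 0.2389]
ee_rot: [-0.001, 0.989, 0.145, 0.001]
wrist_force: [-0.1, -0.8, -0.3]
gripper_width: 0.0175
grasp_force: 0.0
```

Request:
servo_tool --targets '[[[0.012,-0.035,0],[0,0,0],0],[[0.028,-0.075,0],[0,0,0],0],[[0.043,-0.115,0],[0,0,0],0],[[0.058,-0.155,0],[0,0,0],0],[[0.072,-0.195,0],[0,0,0],0],[[0.087,-0.235,0],[0,0,0],0],[[0.102,-0.275,0],[0,0,0],0],[[0.117,-0.315,0],[0,0,0],0],[[0.13,-0.35,0],[0,0,0],0],[[0.135,-0.37,0],[0,0,0],0]]'

```text
time: 3.0
position: [0.4854, 0.0974, 0.239]
ee_rot: [-0.001, 0.99, 0.144, 0.001]
wrist_force: [0.1, 0.5, -0.4]
gripper_width: 0.0003
grasp_force: 0.0
```

Run:
```python
from h import *
np.set_printoptions(precision=4,suppress=True)
S={c:manip.snapshot(c) for c in('side','top')}
for c in S:cv2.imwrite(f'pics/{c}1.png',S[c]['img'][:,:,::-1])
t=S['top']['img'];cv2.imwrite('pics/topcrop1.png',cv2.resize(t[190:300,120:440],None,fx=2.5,fy=2.5,interpolation=cv2.INTER_CUBIC)[:,:,::-1])
for l,z in[('bottle_mid',.038),('plunger_top',.1),('cradle_rim',.118)]:
    D={c:manip.pinpoint(l,c) for c in S}
    for c in D:
        for d in D[c]: print(l,c,np.round(d['xy'],1),round(d['conf'],2),atz(S[c],d['xy'],z))
st=manip.read_state();print(st['position'],st['time'],st['joint_positions'])
print(totool(np.array([.495,.195,.13])-st['position'],st))
```

```text
bottle_mid side [332.7 318. ] 0.86 [ 0.5099 -0.254   0.038 ]
bottle_mid side [275.1 359. ] 0.79 [ 0.3795 -0.278   0.038 ]
bottle_mid side [244.9 300.1] 0.74 [ 0.3867 -0.141   0.038 ]
bottle_mid side [289.2 323.6] 0.68 [ 0.4347 -0.227   0.038 ]
bottle_mid top [353.  283.4] 0.69 [ 0.3757 -0.1501  0.038 ]
bottle_mid top [385.8 254.6] 0.66 [ 0.4408 -0.2293  0.038 ]
bottle_mid top [396.3 226.1] 0.52 [ 0.507  -0.2566  0.038 ]
bottle_mid top [410.9 281.4] 0.48 [ 0.3773 -0.2855  0.038 ]
bottle_mid top [155.2 236.2] 0.17 [0.4956 0.3093 0.038 ]
plunger_top side [225.3 163.5] 0.73 [0.4968 0.197  0.1   ]
cradle_rim side [206.8 138.5] 0.61 [0.4895 0.2905 0.118 ]
cradle_rim top [151.6 237.4] 0.71 [0.4914 0.2965 0.118 ]
[0.4856 0.0912 0.2387] 3.4 [-0.1027  0.3569 -0.1757  1.8303  0.0756  0.9609 -1.6002]
[ 0.0379 -0.0972  0.1086]
```

Request:
servo_tool --targets '[[[0.01,-0.025,0.01],[0,0,0],0],[[0.02,-0.05,0.03],[0,0,0],0],[[0.03,-0.075,0.05],[0,0,0],0],[[0.036,-0.092,0.07],[0,0,0],0],[[0.038,-0.097,0.09],[0,0,0],0],[[0.038,-0.097,0.105],[0,0,0],0],[[0.038,-0.097,0.115],[0,0,0],0],[[0.038,-0.097,0.115],[0,0,0],0],[[0.038,-0.097,0.115],[0,0,0],0]]'

```text
time: 4.3
position: [0.4952, 0.1963, 0.1241]
ee_rot: [0.0, 0.99, 0.141, 0.0]
wrist_force: [1.0, -0.1, 0.5]
gripper_width: 0.0005
grasp_force: 0.0
```

Run:
```python
from h import *
np.set_printoptions(precision=4,suppress=True)
S={c:manip.snapshot(c) for c in('side','top')}
a=S['side']['img'][110:210,160:290];b=S['top']['img'][190:290,120:250]
cv2.imwrite('pics/pl.png',cv2.resize(np.hstack([a,b]),None,fx=3,fy=3,interpolation=cv2.INTER_CUBIC)[:,:,::-1])
st=manip.read_state();print(st['position'],st['time'],st['wrist_force'])
```

```text
[0.4954 0.1968 0.1246] 4.4 [-0.441   0.0807  0.0515]
```

View pics/pl.png

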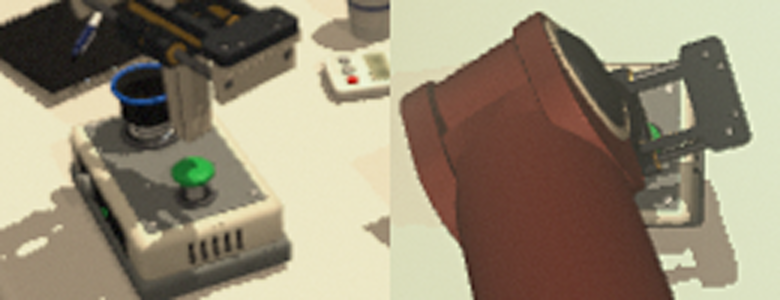

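View pics/topcrop1.png

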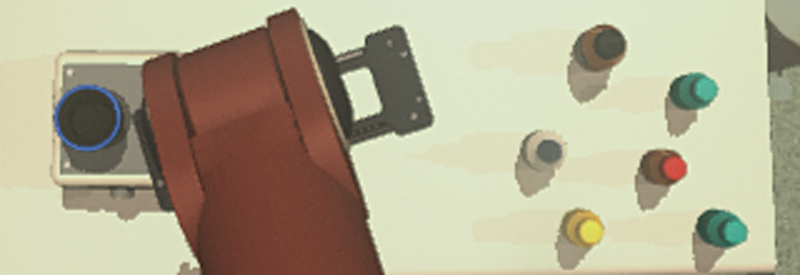

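The fingertips hover above the green head: tips at about (223,156) in the side view, head at (224,167). The cradle is clear, so I'll press gradually.

Request:
servo_tool --targets '[[[0,0,0.01],[0,0,0],0],[[0,0,0.02],[0,0,0],0],[[0,0,0.025],[0,0,0],0],[[0,0,0.029],[0,0,0],0],[[0,0,0.033],[0,0,0],0],[[0,0,0.036],[0,0,0],0],[[0,0,0.037],[0,0,0],0],[[0,0,0.037],[0,0,0],0]]'

```text
time: 5.2
position: [0.4943, 0.1967, 0.0879]
ee_rot: [0.0, 0.99, 0.142, -0.0]
wrist_force: [-3.4, -1.5, 11.3]
gripper_width: 0.0005
grasp_force: 5.5
```

Request:
servo_tool --targets '[[[0,0,0.001],[0,0,0],0],[[0,0,0.002],[0,0,0],0],[[0,0,0.002],[0,0,0],0]]'

```text
time: 5.5
position: [0.4944, 0.1968, 0.0876]
ee_rot: [0.0, 0.99, 0.142, 0.0]
wrist_force: [-6.1, -2.9, 22.4]
gripper_width: 0.0003
grasp_force: 11.0
```

Run:
```python
from h import *
S=manip.snapshot('side')
print(blob(S,'green',(205,150,245,190)))
st=manip.read_state();print(st['position'],st['time'],st['wrist_force'],proj(S,st['position']))
```

```text
(array([224.1038961 , 171.98701299]), (np.int32(218), np.int32(168), np.int32(231), np.int32(176)), np.int32(77))
[0.49439292 0.19679288 0.08762807] 5.55 [-6.1408683  -2.27020078 21.41721133] [224.86253993 168.09650451]
```

The head is at its stop: the force doubled with no further motion. Retracting.

Request:
servo_tool --targets '[[[0,0,-0.01],[0,0,0],0],[[0,0,-0.03],[0,0,0],0],[[0,0,-0.06],[0,0,0],0],[[0,0,-0.095],[0,0,0],0],[[0,0.02,-0.12],[0,0,0],0],[[-0.012,0.055,-0.13],[0,0,0],0.5],[[-0.028,0.095,-0.13],[0,0,0],0.5],[[-0.043,0.135,-0.13],[0,0,0],0.5],[[-0.058,0.17,-0.13],[0,0,0],0.5],[[-0.066,0.19,-0.13],[0,0,0],0.5]]'

```text
time: 6.55
position: [0.4841, -0.0079, 0.2145]
ee_rot: [0.001, 0.99, 0.14, -0.0]
wrist_force: [0.7, 0.7, 1.1]
gripper_width: 0.036
grasp_force: 0.0
```

Run:
```python
from h import *
np.set_printoptions(precision=4,suppress=True)
S={c:manip.snapshot(c) for c in('side','top')}
print(blob(S['side'],'green',(205,150,245,190))[:2])
for l,z in[('bottle_mid',.038),('cradle_rim',.118),('plunger_top',.1)]:
    D={c:manip.pinpoint(l,c) for c in S}
    for c in D:
        for d in D[c]: print(l,c,np.round(d['xy'],1),round(d['conf'],2),atz(S[c],d['xy'],z))
# red cap, loose mask, top edge of body etc
for c,w in(('side',(275,300,310,328)),('top',(378,245,402,270))):
    im=S[c]['img'].astype(int);m=np.zeros(im.shape[:2],bool);m[w[1]:w[3],w[0]:w[2]]=1
    m&=(im[...,0]>1.9*im[...,1])&(im[...,0]>1.7*im[...,2])&(im[...,0]>120)
    y,x=np.nonzero(m);print(c,len(x),x.mean(),y.mean(),x.min(),x.max(),y.min(),y.max(),[atz(S[c],(x.mean(),y.mean()),z) for z in(.066,.076)])
st=manip.read_state();print(st['position'],st['time'],st['wrist_force'],st['joint_positions'])
print(totool(np.array([.436,-.229,.14])-st['position'],st))
```

```text
(array([223.8515, 166.9406]), (np.int32(218), np.int32(162), np.int32(231), np.int32(172)))
bottle_mid side [243.9 303.6] 0.92 [ 0.3816 -0.1475  0.038 ]
bottle_mid side [289.7 323.8] 0.89 [ 0.4353 -0.2278  0.038 ]
bottle_mid side [274.6 360. ] 0.77 [ 0.3779 -0.2793  0.038 ]
bottle_mid side [333.5 317. ] 0.77 [ 0.5124 -0.2529  0.038 ]
bottle_mid top [383.7 256.5] 0.77 [ 0.4365 -0.2242  0.038 ]
bottle_mid top [396.6 224.5] 0.69 [ 0.5107 -0.2575  0.038 ]
bottle_mid top [352.8 283.2] 0.54 [ 0.3762 -0.1496  0.038 ]
bottle_mid top [409.6 279.5] 0.53 [ 0.3817 -0.2827  0.038 ]
bottle_mid top [362.2 204.8] 0.2 [ 0.559 -0.178  0.038]
cradle_rim side [207.8 137.8] 0.81 [0.4928 0.2922 0.118 ]
cradle_rim side [327.3 276. ] 0.38 [ 0.5143 -0.221   0.118 ]
cradle_rim top [152.4 237.3] 0.57 [0.4915 0.2948 0.118 ]
plunger_top side [225.7 163.1] 0.66 [0.4983 0.198  0.1   ]
plunger_top top [198.9 236.3] 0.62 [0.4919 0.1972 0.1   ]
side 119 290.7647058823529 311.7731092436975 284 296 306 320 [array([ 0.4397, -0.2237,  0.066 ]), array([ 0.4362, -0.2301,  0.076 ])]
top 68 389.0882352941176 256.8382352941176 385 393 252 261 [array([ 0.4363, -0.23  ,  0.066 ]), array([ 0.4366, -0.2276,  0.076 ])]
[ 0.4849 -0.0021  0.2146] 6.95 [0.1917 0.5433 0.3068] [ 0.0804  0.3701 -0.1657  1.8893  0.0758  0.888  -1.4049]
[-0.1114  0.2038  0.0744]
```

Request:
servo_tool --targets '[[[-0.015,0.03,0],[0,0,0],0.55],[[-0.035,0.065,0],[0,0,0],0.55],[[-0.054,0.1,0],[0,0,0],0.55],[[-0.075,0.14,0],[0,0,0],0.55],[[-0.095,0.175,0],[0,0,0],0.55],[[-0.106,0.196,0.02],[0,0,0],0.55],[[-0.11,0.203,0.05],[0,0,0],0.55],[[-0.11,0.203,0.08],[0,0,0],0.55],[[-0.11,0.203,0.085],[0,0,0],0.55],[[-0.11,0.203,0.085],[0,0,0],0.55]]'

```text
time: 7.95
position: [0.4363, -0.2285, 0.1292]
ee_rot: [-0.001, 0.99, 0.143, -0.001]
wrist_force: [0.4, -0.4, -0.4]
gripper_width: 0.0511
grasp_force: 0.0
```

Run:
```python
from h import *
np.set_printoptions(precision=4,suppress=True)
S={c:manip.snapshot(c) for c in('side','top')}
a=S['side']['img'][230:380,220:360];b=S['top']['img'][180:300,320:430]
cv2.imwrite('pics/bt.png',np.hstack([cv2.resize(q,(400,420),interpolation=cv2.INTER_CUBIC) for q in(a,b)])[:,:,::-1])
st=manip.read_state();print(st['position'],st['time'],st['wrist_force'],st['ee_rot'],st['gripper_width'])
print(totool(np.array([.4365,-.228,.049])-st['position'],st), proj(S['side'],st['position']))
```

```text
[ 0.4375 -0.2293  0.1308] 8.05 [ 0.8409 -0.3642 -0.5229] [0.0005 0.9898 0.1428 0.0011] 0.051040140468967085
[-0.0008 -0.0016  0.0818] [291.2467 291.2077]
```

View pics/bt.png

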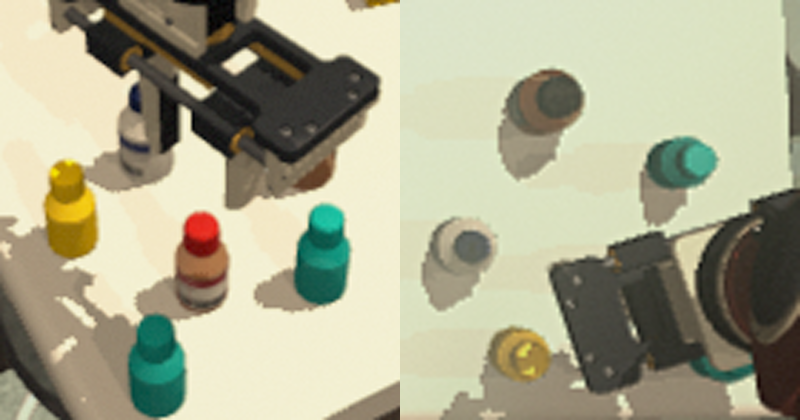

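The fingers straddle the red cap (crop (202,235)), with tips at crop (165,150) and (235,205) and nothing near their path. Descending and gripping.

Request:
servo_tool --targets '[[[0,-0.001,0.015],[0,0,0],0.55],[[0,-0.001,0.035],[0,0,0],0.55],[[0,-0.001,0.055],[0,0,0],0.55],[[0,-0.001,0.07],[0,0,0],0.55],[[0,-0.001,0.078],[0,0,0],0.55],[[0,-0.001,0.081],[0,0,0],0.55],[[0,-0.001,0.081],[0,0,0],0.55],[[0,-0.001,0.081],[0,0,0],0.4],[[0,-0.001,0.081],[0,0,0],0.3],[[0,-0.001,0.081],[0,0,0],0.2]]' --newtons 30

```text
time: 9.05
position: [0.4362, -0.2289, 0.0492]
ee_rot: [0.0, 0.99, 0.142, 0.0]
wrist_force: [-0.3, 0.4, 0.0]
gripper_width: 0.0317
grasp_force: 0.0
```

Request:
servo_tool --targets '[[[0,0,0],[0,0,0],0.1],[[0,0,0],[0,0,0],0],[[0,0,0],[0,0,0],0],[[0,0,0],[0,0,0],0]]'

```text
time: 9.45
position: [0.4359, -0.2287, 0.0488]
ee_rot: [0.0, 0.99, 0.142, 0.0]
wrist_force: [0.9, -0.8, 1.9]
gripper_width: 0.0219
grasp_force: 29.9
```

Request:
servo_tool --targets '[[[0,0,-0.005],[0,0,0],0],[[0,0,-0.015],[0,0,0],0],[[0,0,-0.03],[0,0,0],0],[[0,0,-0.055],[0,0,0],0],[[0,0,-0.08],[0,0,0],0],[[0,0,-0.11],[0,0,0],0],[[0,0,-0.135],[0,0,0],0],[[0,0,-0.155],[0,0,0],0],[[0,0,-0.165],[0,0,0],0],[[0,0,-0.17],[0,0,0],0]]'

```text
time: 10.45
position: [0.4359, -0.2288, 0.2198]
ee_rot: [0.0, 0.99, 0.142, 0.001]
wrist_force: [-0.7, -0.2, 0.1]
gripper_width: 0.0217
grasp_force: 29.9
```

Run:
```python
from h import *
np.set_printoptions(precision=4,suppress=True)
S={c:manip.snapshot(c) for c in('side','top')}
st=manip.read_state();print(st['position'],st['time'],st['wrist_force'],st['gripper_width'],st['joint_positions'])
p=proj(S['side'],st['position']).astype(int)
a=S['side']['img'][max(0,p[1]-60):p[1]+60,p[0]-60:p[0]+60]
cv2.imwrite('pics/lift.png',cv2.resize(a,None,fx=4,fy=4,interpolation=cv2.INTER_CUBIC)[:,:,::-1])
print(p,totool(np.array([.492,.291,.219])-st['position'],st))
```

```text
[ 0.4357 -0.2287  0.2188] 10.55 [ 0.1746 -0.2091 -0.8117] 0.021956644982105523 [ 0.5186  0.3735 -0.1102  1.8664  0.051   0.9042 -0.9015]
[290 255] [ 0.2    -0.4829 -0.0002]
```

View pics/lift.png

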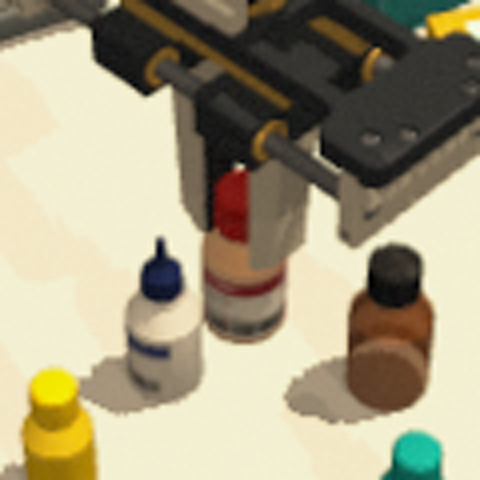

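The bottle is held upright between the fingers (crop (243,250)), and the bystanders are untouched. Moving to the cradle.

Request:
servo_tool --targets '[[[0.004,-0.01,0],[0,0,0],0],[[0.012,-0.03,0],[0,0,0],0],[[0.023,-0.055,0],[0,0,0],0],[[0.035,-0.085,0],[0,0,0],0],[[0.048,-0.115,0],[0,0,0],0],[[0.06,-0.145,0],[0,0,0],0],[[0.072,-0.175,0],[0,0,0],0],[[0.085,-0.205,0],[0,0,0],0],[[0.097,-0.235,0],[0,0,0],0],[[0.11,-0.265,0],[0,0,0],0]]'

```text
time: 11.55
position: [0.4657, 0.0586, 0.2176]
ee_rot: [-0.0, 0.99, 0.142, -0.001]
wrist_force: [-0.1, 0.8, -0.3]
gripper_width: 0.0214
grasp_force: 29.9
```

Request:
servo_tool --targets '[[[0.012,-0.03,0],[0,0,0],0],[[0.024,-0.06,0],[0,0,0],0],[[0.037,-0.09,0],[0,0,0],0],[[0.05,-0.12,0],[0,0,0],0],[[0.062,-0.15,0],[0,0,0],0],[[0.073,-0.178,0],[0,0,0],0],[[0.082,-0.2,0],[0,0,0],0],[[0.088,-0.212,0],[0,0,0],0],[[0.09,-0.217,0],[0,0,0],0],[[0.09,-0.217,0],[0,0,0],0]]'

```text
time: 12.55
position: [0.4919, 0.2899, 0.218]
ee_rot: [0.0, 0.99, 0.142, -0.001]
wrist_force: [-0.2, 0.3, -0.4]
gripper_width: 0.0217
grasp_force: 29.9
```

Run:
```python
from h import *
np.set_printoptions(precision=4,suppress=True)
S={c:manip.snapshot(c) for c in('side','top')}
st=manip.read_state();print(st['position'],st['time'],st['wrist_force'],st['gripper_width'],st['joint_positions'])
p=proj(S['side'],[.492,.29,.15]).astype(int);o=(p[0]-45,p[1]-50)
a=S['side']['img'][o[1]:o[1]+85,o[0]:o[0]+90]
cv2.imwrite('pics/over.png',cv2.resize(a,None,fx=6,fy=6,interpolation=cv2.INTER_CUBIC)[:,:,::-1])
print('origin',o,'cam-dir',ray(S['side'],p)[1],'pred bottle axis bottom/shoulder',proj(S['side'],st['position']-[0,0,.049]),proj(S['side'],st['position']-[0,0,.005]))
for l in('bottle_mid','cradle_rim','cradle_seat'):
    for c in S:
        for d in manip.pinpoint(l,c)[:6]: print(l,c,np.round(d['xy'],1),round(d['conf'],2))
t=cv2.imread('pics/top0.png')[:,:,::-1];hsv=cv2.cvtColor(t,cv2.COLOR_RGB2HSV)
m=((hsv[...,0]>100)&(hsv[...,0]<125)&(hsv[...,1]>110)&(hsv[...,2]>50));k=np.zeros_like(m);k[215:260,135:178]=1
y,x=np.nonzero(m&k);e=cv2.fitEllipse(np.stack([x,y],1).astype(np.float32));print('rim top',e,atz(S['top'],e[0],.118))
t=cv2.imread('pics/side0.png')[:,:,::-1];hsv=cv2.cvtColor(t,cv2.COLOR_RGB2HSV)
m=((hsv[...,0]>100)&(hsv[...,0]<125)&(hsv[...,1]>110)&(hsv[...,2]>50));k=np.zeros_like(m);k[125:165,190:228]=1
y,x=np.nonzero(m&k);e=cv2.fitEllipse(np.stack([x,y],1).astype(np.float32));print('rim side',e,atz(S['side'],e[0],.118))
```

```text
[0.4924 0.2884 0.2184] 12.65 [ 0.2739 -0.7161 -0.3285] 0.021534593972624333 [-0.4264  0.499  -0.2199  1.6552  0.1253  1.0026 -1.9759]
origin (np.int64(161), np.int64(77)) cam-dir [ 0.2541  0.8151 -0.5206] pred bottle axis bottom/shoulder [205.7669 120.2413] [203.5265 103.6251]
bottle_mid side [202.4 106. ] 0.89
bottle_mid side [332.6 319.6] 0.84
bottle_mid side [274.4 358.2] 0.71
bottle_mid side [243.4 300. ] 0.67
bottle_mid top [353.3 283.4] 0.72
bottle_mid top [410.6 282.2] 0.55
bottle_mid top [396.9 227. ] 0.47
cradle_rim side [207.7 136.2] 0.86
cradle_rim top [149.8 234.7] 0.51
cradle_seat side [207.  144.7] 0.68
cradle_seat top [156.  237.3] 0.47
rim top ((154.5876007080078, 236.75936889648438), (24.629793167114258, 25.400428771972656), 58.68546676635742) [0.4926 0.2901 0.118 ]
rim side ((208.0425262451172, 137.6316375732422), (12.414161682128906, 21.304912567138672), 85.52552795410156) [0.4936 0.2926 0.118 ]
```

View pics/over.png

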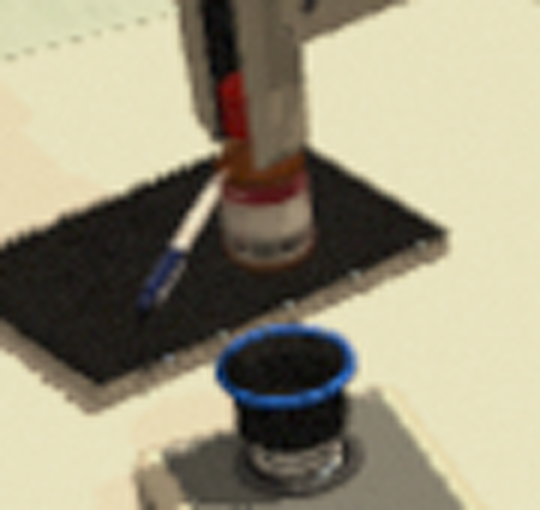

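The bottle's base centre is at about (205.7,118), just above the rim at (208,137.6), and its axis agrees with the TCP in the image. Correcting about 3 mm, then entering the mouth.

Request:
servo_tool --targets '[[[0.001,-0.002,0.005],[0,0,0],0],[[0.001,-0.002,0.015],[0,0,0],0],[[0.001,-0.002,0.03],[0,0,0],0],[[0.001,-0.002,0.042],[0,0,0],0],[[0.001,-0.002,0.05],[0,0,0],0],[[0.001,-0.002,0.054],[0,0,0],0],[[0.001,-0.002,0.056],[0,0,0],0],[[0.001,-0.002,0.056],[0,0,0],0]]'

```text
time: 13.75
position: [0.4928, 0.2924, 0.1627]
ee_rot: [-0.0, 0.99, 0.142, 0.0]
wrist_force: [0.6, -0.5, -0.2]
gripper_width: 0.0219
grasp_force: 29.9
```

Request:
servo_tool --targets '[[[0,0,0.004],[0,0,0],0],[[0,0,0.007],[0,0,0],0],[[0,0,0.01],[0,0,0],0],[[0,0,0.01],[0,0,0],0]]'

```text
time: 14.15
position: [0.4924, 0.292, 0.1523]
ee_rot: [0.0, 0.99, 0.142, -0.0]
wrist_force: [-0.6, -0.1, -0.3]
gripper_width: 0.0216
grasp_force: 29.9
```

Request:
servo_tool --targets '[[[0,0,0.003],[0,0,0],0],[[0,0,0.006],[0,0,0],0],[[0,0,0.009],[0,0,0],0],[[0,0,0.012],[0,0,0],0],[[0,0,0.015],[0,0,0],0],[[0,0,0.015],[0,0,0],0]]' --newtons 45

```text
time: 14.75
position: [0.4929, 0.2923, 0.1379]
ee_rot: [-0.0, 0.99, 0.142, 0.0]
wrist_force: [-0.6, -0.3, 4.8]
gripper_width: 0.0213
grasp_force: 44.9
```

Request:
servo_tool --targets '[[[0,0,0.003],[0,0,0],0],[[0,0,0.006],[0,0,0],0],[[0,0,0.009],[0,0,0],0],[[0,0,0.01],[0,0,0],0],[[0,0,0.01],[0,0,0],0],[[0,0,0.01],[0,0,0],0]]'

```text
time: 15.35
position: [0.493, 0.2924, 0.129]
ee_rot: [-0.0, 0.99, 0.142, 0.001]
wrist_force: [-2.5, -1.7, 8.2]
gripper_width: 0.0214
grasp_force: 44.9
```

Request:
servo_tool --targets '[[[0,0,0.001],[0,0,0],0],[[0,0,0.002],[0,0,0],0],[[0,0,0.003],[0,0,0],0],[[0,0,0.003],[0,0,0],0]]'

```text
time: 15.75
position: [0.4932, 0.2927, 0.1286]
ee_rot: [-0.0, 0.99, 0.142, 0.001]
wrist_force: [-4.7, -3.5, 20.2]
gripper_width: 0.022
grasp_force: 45.0
```

Request:
servo_tool --targets '[[[0,0,0],[0,0,0],0],[[0,0,0],[0,0,0],0],[[0,0,0],[0,0,0],0],[[0,0,0],[0,0,0],0],[[0,0,0],[0,0,0],0]]'

```text
time: 16.25
position: [0.4932, 0.2927, 0.1286]
ee_rot: [-0.0, 0.99, 0.142, 0.001]
wrist_force: [-5.7, -2.6, 21.0]
gripper_width: 0.0217
grasp_force: 45.0
```

Run:
```python
from h import *
np.set_printoptions(precision=4,suppress=True)
S=manip.snapshot('side')
cv2.imwrite('pics/end.png',cv2.resize(S['img'][90:205,150:280],None,fx=5,fy=5,interpolation=cv2.INTER_CUBIC)[:,:,::-1])
st=manip.read_state();print(st['position'],st['time'],st['wrist_force'],st['grasp_force'])
print('blue',blob(S,'blue',(190,125,228,165)),'rim up/down',proj(S,[.493,.2915,.118]),proj(S,[.493,.2915,.104]))
a=cv2.imread('pics/side0.png')[:,:,::-1].astype(int);print('bystander diff',np.abs(a-S['img'])[235:390,230:360].mean(2).__gt__(60).sum(),np.abs(a-S['img'])[190:235,330:380].mean(2).__gt__(60).sum())
```

```text
[0.4932 0.2927 0.1286] 16.3 [-4.7039 -3.1685 20.2901] 44.97296154499054
blue (array([210.1154, 145.8846]), (np.int32(198), np.int32(138), np.int32(221), np.int32(150)), np.int32(52)) rim up/down [207.9989 137.9155] [208.6488 142.7267]
bystander diff 735 0
```

View pics/end.png

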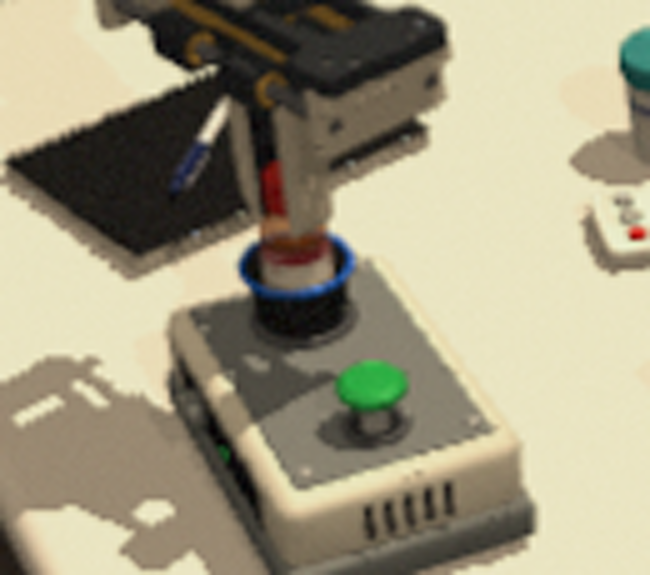

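The bottle stands upright in the cradle (rim at crop (297,265)). The rim has dropped about 5 px, which matches the full 14 mm, the spring is compressed, and the plunger is back up.

```bash
python3 -c "
from plant import manip
print(manip.close_job())"
```

```text
the job is handed in; nothing more can be done
None
```

I pressed the plunger to its stop and it sprang back up. The red-capped bottle is now upright in the cradle, held at the bottom of its travel with about 20 N, and I handed the job in at about 16 s with the other bottles and slide box left alone.

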